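# Return a board book under the sprung flap of the library return box

### The job

Return the red board book: get a fingertip under the yellow edge of the return box's spring-closed flap (its ends stand out past the shelf), raise the flap and hold it open on that fingertip while the other fingertip pushes the book along its shelf, in under the flap, until it slides down inside the box. Only push the book, never lift it. Then take the hand away so that the flap springs fully shut, and leave the other things on the table where they are.

Things in the scene. Friction and masses are not known exactly. Their poses are not given: they have to be found in the camera images.
- return_box: Fixed teal steel return box, 370 mm long. Origin: on the table under the middle of the shut flap's yellow edge; x runs level into the box (push direction), y left, z up. The mouth under the flap is 124 mm wide between two cheeks (x -18 to 83, y +-62 to 66) that reach up to the shut flap. From x = 83 to 285 mm is the bin, 240 mm wide, 140 high, clear window on top.
- shelf_front (a point): Middle of the front edge (x = -82.5 mm of the box) of the level loading shelf: 124 mm wide, no rims, 5 mm thick, top 100 mm above the table, from x = -82.5 to -18 mm; foot below it 90 mm wide, nothing beside it. At x = -18 a chute falls at 60 degrees: a book whose middle is pushed past it tips and slides down inside by itself. Axes as the box.
- hinge_line (a point): Middle of the flap's hinge line, level, along the box's y, at x = 83, z = 140 mm of the box. Axes as the box. Shut, the flap slopes down from here towards the robot to its yellow edge, 90 mm away; the flap is a white sheet 3 mm thick, 240 mm wide (y +-120), wider than shelf and mouth.
- flap (a joint): Flap angle, rad: 0 shut, grows as its edge rises and swings back over the hinge, stop at 1.5; at 0.39 the edge is level with the hinge. A spring and its weight always close it: about 1.2 N up at the edge lifts it, 1.5 N holds it wide open; it never stays open by itself and cannot go inwards: a book pushed against the shut flap only jams.
- edge_middle (a point): Middle of the flap's yellow rolled edge (a round bar 10 mm thick, along the box's y, 246 mm long), on the bar's axis; shut, the axis is 6 mm above the shelf top. It moves with the flap.
- edge_left (a point): Point on the axis of the yellow edge, 98 mm to the left (box +y) of its middle. Here the edge stands out 60 mm past the side of the shelf and mouth, with nothing under it down to the table: a fingertip fits under it from the front.
- edge_right (a point): The same, 98 mm to the right (box -y) of the middle.
- book: The red board book to be returned, 48 mm (its x, the push direction) by 80 mm (its y) by 22 mm thick, about 0.1 kg; lies flat and loose on the shelf in front of the flap, a little crooked; origin in the middle of its underside, z up.
- other_book: Green board book of the same size, flat on the table. Leave alone. Origin: middle of the underside.
- tape_dispenser: Black tape dispenser, 150 x 58 mm, 96 mm high, on the table. Leave alone. Origin: middle of the underside.
- booklets: Stack of yellow booklets, 106 x 150 mm, 24 mm high, on the table. Leave alone. Origin: middle of the underside.
- pencil_pot: Orange pot with pencils, 72 mm across, 95 mm high (pencils to 170 mm), on the table. Leave alone. Origin: middle of the underside.
There are look-alikes about, which are no part of the job. Of the things that look like the book, the largest one is meant.

How it is judged:
On the way, in this order (a step that is already met when the one before it is completed fails the run):
1. the flap is held up on a fingertip while the book is still in front of it (value of joint flap above 0.4 rad and contact force between the fingers and flap above 0.2 N and x of book in the frame of return_box below -0.025 m), for 0.2 s.
2. one finger holds the flap up while a finger pushes the book in under it (x of book in the frame of return_box above -0.028 m and contact force between the fingers and book above 0.1 N and value of joint flap above 0.3 rad and contact force between the fingers and flap above 0.2 N), for 0.05 s.
At the end, for the whole second after the job is handed in: The red book lies at rest inside the box, down the chute (its origin more than 30 mm below the shelf top), and the flap is shut (within 0.05 rad) (x of book in the frame of return_box between 0 and 0.28 m and y of book in the frame of return_box between -0.115 and 0.115 m and z of book in the frame of return_box below 0.07 m and linear speed of book below 0.02 m/s and value of joint flap below 0.05 rad); the robot touches nothing.
It fails at once if the book is lifted (its origin more than 12 mm above the shelf top) instead of being pushed (height (world z) of book above 0.112 m).
It fails at once if another thing on the table is moved by more than 15 mm (distance of any of other_book, tape_dispenser, booklets, pencil_pot from where it was at the start of the episode above 0.015 m).
It also fails if it takes over 45 s, if anything falls off the work surface, if the arm or the gripper's body presses on something with over 40 N, if the wrist force passes 120 N, or if a joint passes its speed limit or range.

### The arm

A 6-joint arm with a two-finger parallel gripper is mounted at the origin on the work surface. World frame = base frame: x ahead of the robot, y to its left, z up, the work surface at z = 0. Lengths are in m, angles in rad, forces in N, time in s.
With the tool pointing down it reaches from about 0.375 to 0.9 m from the base axis. Payload 3.1 kg.
Tool frame: the origin (TCP) lies where the fingers leave the gripper's body, on its centre line; the fingertips stand 73 mm ahead of it and the grasp point (between the pads) lies 54 mm ahead of it; z points along the fingers, y is the line along which they close (so a half turn about z gives the same grasp; the last joint's range is limited). The gripper opens to 85 mm and grips with 20 to 120 N. Pads are 22 mm wide; open, the fingers measure 114 mm over their backs; the gripper's body (76 mm by 85 mm) begins 54 mm behind the grasp point. The pads swing forward as they close: fully open they stand 13 mm farther back than shut.
Start: joints at [1.06, 0.527, 1.433, -0, 1.181, -0.178], TCP at [0.204, 0.591, 0.304] pointing down, gripper open.
Joint ranges: [-3.08, 3.08], [-0.75, 2.2], [0.22, 2.44], [-1.43, 4.57], [0, 2.65], [-2.85, 2.85]. Speed limits (rad/s): [2.79, 2.79, 3.14, 3.14, 3.14, 3.14].

### API

Orientations are given as a unit quaternion [x, y, z, w].
In Python, from station import manip gives the robot as it stands.
- The arm moves only by the shell command python3 -m crank 'ROWS' [FORCE]. ROWS is JSON, a list of rows, each an object with "dp": the shift along the tool's x, y, z normalised to -1 to 1, where 1 is 50 cm, a list of three; "delta_rot": the turn, a rotation vector about the tool's x, y, z normalised to -1 to 1, where 1 is 2 pi rad, a list of three; "fingers": the opening, from -1 (shut) to 1 (fully open). A call has 1 to 12 rows; each row shifts and turns the commanded pose from where the row before left it, along the tool's axes as they then stand; what a row does not reach is not made up. A row lasts 1/12 s, in which the tool goes at most 41.7 mm and 7.16 degrees, less where a joint would pass 70% of its speed; a pose out of reach is approached as far as the arm can. A call with a number of a shift or a turn outside -1 to 1 is refused whole. A call with a gripper value outside its range is refused whole. The fingers move at their own pace and stop on an object; FORCE is the grip in N (left out, the last holds). Time passes only in rows, so rows that do not move let the fingers close. It gives the time, the measured TCP pose, the force, the opening and the grip force at its end, in the units of the state.
- manip.sense(): the state, without advancing time (a new reading comes with each control period).
- manip.snapshot(name): name is "side" or "top"; returns (picture, depth): 384x512x3 uint8, red, green, blue; 384x512 float32, m along the optical axis (not along the pixel's ray), 0 where there is no reading.
- manip.camera_model(name): a dict with "fx", "fy", "cx", "cy" (pixels), "origin" and "attitude" of the camera in the world. Camera axes: x right, y up, looking along -z (the intrinsics and any distortion apply to the point x, -y, -z); pixel columns grow to the right and rows downward; lengths in m; the calibration is good to about 2 mm. A picture is of the moment at which its call begins. camera_model takes no time and is no camera call.
- manip.sign_off(): hands the job in; it is judged then, once.
The state is a dict: "t": time; "q": joint angles; "qd": joint speeds; "tau": joint torques, N m; "tcp_pos": TCP position; "tool_rot": TCP orientation; "force": force on the tool from outside, world axes, zero at the start; "ft_torque": the same for the moment, N m; "finger_gap": opening from 0.0 (shut) to 1.0 (fully open); "gripper_force": force on a finger pad.
Only numpy, scipy, OpenCV 4.12 (cv2) and the standard library are available. Lean on these libraries where they do the work, as an engineer would, in place of code of your own. Each camera call takes 0.05 s, during which the arm holds its last target. There are 200 camera calls.

## Working session

There is one attempt and no reset: what is moved stays moved. The work goes in short steps, Python scripts to look and compute and a shell command to move; the robot and the scene stay as the last step left them, time stands still between calls to the robot, and variables do not carry over. Pictures are saved under pics/ and viewed, at most 10 in all, crops included, and the job is handed in when it is done.

```bash
mkdir -p pics; cat > h.py <<'E'
import numpy as np, cv2
from scipy.spatial.transform import Rotation as R
from station import manip
def w(name,dep,u,v):
    c=manip.camera_model(name); d=float(np.median(dep[int(v)-1:int(v)+2,int(u)-1:int(u)+2]))
    p=np.array([(u-c['cx'])/c['fx']*d,-(v-c['cy'])/c['fy']*d,-d])
    a=np.array(c['attitude']); M=R.from_quat(a).as_matrix() if a.size==4 else a
    return M@p+np.array(c['origin'])
def snap(name,tag):
    im,d=manip.snapshot(name); cv2.imwrite(f'pics/{tag}.png',cv2.resize(im[:,:,::-1],(800,600),interpolation=cv2.INTER_CUBIC)); np.save(f'{tag}.npy',d); np.save(f'{tag}_im.npy',im)
    return im,d
E
python3 - <<'E'
from h import *
for n in('top','side'):
    snap(n,n+'0'); print(manip.camera_model(n))
print(manip.sense())
E
```

```text
{'fx': 479.0235215508992, 'fy': 479.0235215508992, 'cx': 255.1262220721882, 'cy': 183.4075337260296, 'origin': array([ 0.30335954, -0.00975604,  1.3208182 ]), 'attitude': array([-0.07514941,  0.07702017,  0.71983543, -0.68575317])}
{'fx': 373.0977267647226, 'fy': 373.0977267647226, 'cx': 256.92933875555076, 'cy': 196.31394126599122, 'origin': array([0.46178375, 0.82687962, 0.75490327]), 'attitude': array([-0.02855872,  0.43239978,  0.89856822, -0.06920967])}
{'t': 0.1, 'q': array([ 1.06049706e+00,  5.28376042e-01,  1.43378267e+00, -2.06760912e-05,
        1.18142959e+00, -1.78479519e-01]), 'qd': array([ 0.00099878, -0.00349524, -0.00276741, -0.00063622,  0.00052409,
        0.00101034]), 'tau': array([-1.23712921e-04, -4.43303096e+01, -1.78585643e+01, -2.09415452e-04,
        3.95742696e-03, -1.09428797e-05]), 'tcp_pos': array([0.2033115 , 0.59046338, 0.3030269 ]), 'tool_rot': array([ 1.65145819e-01,  9.86268656e-01, -9.42460596e-04, -3.27888108e-04]), 'force': array([-0.14918266, -0.53062843, -0.88518401]), 'ft_torque': array([-0.0014016 , -0.02319985,  0.0642969 ]), 'gripper_force': 0.0, 'finger_gap': 1.0025024895632735}
```

View pics/top0.png

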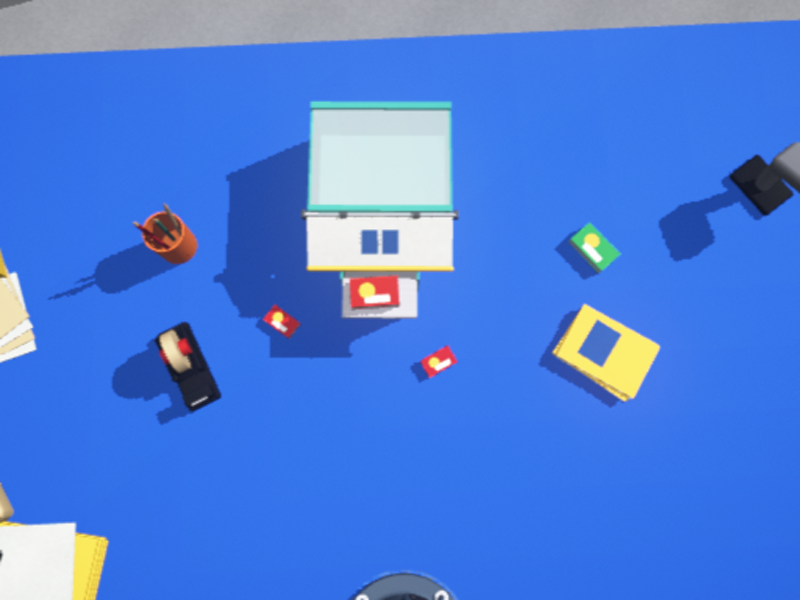

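View pics/side0.png

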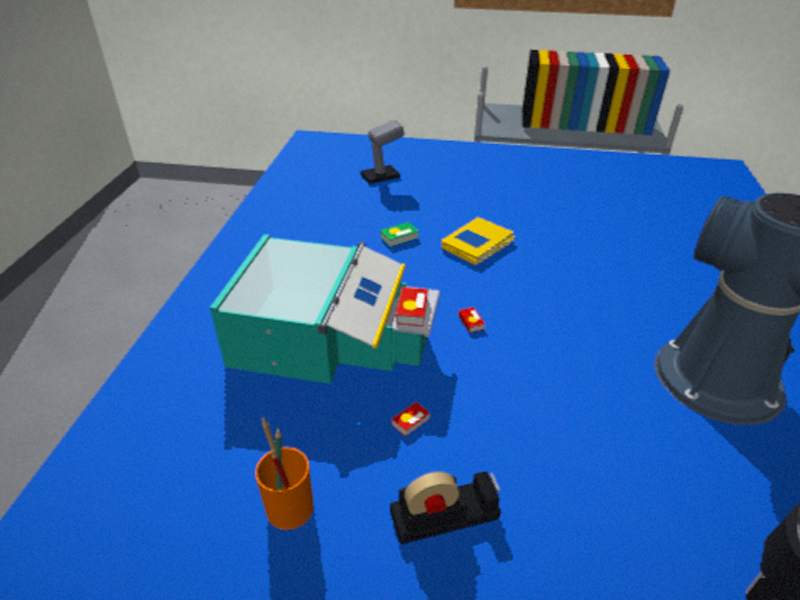

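Top view: the box faces the robot, with the yellow edge from (307,268) to (453,269), the shelf front edge at row 317 and the red book around (375,292). The smaller red look-alikes lie on the table at (281,321) and (438,361). The side view agrees.

```bash
python3 - <<'E'
from h import *
im=np.load('top0_im.npy');d=np.load('top0.npy')
hsv=cv2.cvtColor(im,cv2.COLOR_RGB2HSV)
def pts(mask,f=lambda u,v:True):
    vs,us=np.nonzero(mask); return np.array([w('top',d,u,v) for v,u in zip(vs,us)])
roi=np.zeros(d.shape,bool); roi[165:178,190:296]=1
m=roi&(hsv[...,0]>18)&(hsv[...,0]<32)&(hsv[...,1]>150)
P=pts(m); P=P[P[:,2]>.09]; s=np.polyfit(P[:,1],P[:,0],1)
print('bar',P.mean(0),P.min(0),P.max(0),'slope',s, len(P))
roi[:]=0; roi[170:200,215:262]=1
m=roi&((hsv[...,0]<8)|(hsv[...,0]>172))&(hsv[...,1]>150)|(roi&False)
k=cv2.morphologyEx(m.astype(np.uint8),cv2.MORPH_CLOSE,np.ones((9,9)))
P=pts(k>0);P=P[P[:,2]>.115];r=cv2.minAreaRect(P[:,:2].astype(np.float32));print('book',r,P[:,2].mean(),cv2.boxPoints(r))
for n,u,v in[('shelfL',342,314),('shelfR',417,314),('shelf mid',380,315),('hingeL',304,215),('hingeR',456,215),('boxBL',312,105),('boxBR',451,104)]:
    print(n,w('top',d,u*.64,v*.64))
a=im[165:205,185:300,::-1]; cv2.imwrite('pics/crop.png',cv2.resize(a,None,fx=6.9,fy=6.9,interpolation=cv2.INTER_CUBIC))
E
```

```text
bar [0.60245879 0.05349874 0.10966608] [ 0.59851197 -0.02057085  0.10789888] [0.60644599 0.12776135 0.11175284] slope [0.04889025 0.59984322] 58
book ((0.5612545609474182, 0.022296464070677757), (0.04659322276711464, 0.07615052908658981), 0.8221209645271301) 0.12186010642472554 [[ 0.537414    0.06003354]
 [ 0.5385067  -0.01610915]
 [ 0.5850951  -0.01544061]
 [ 0.58400244  0.06070207]]
shelfL [5.47138820e-01 8.34898481e-02 1.13560326e-04]
shelfR [ 0.52317028 -0.04775493  0.09713922]
shelf mid [0.52413979 0.01364167 0.09899363]
hingeL [0.68953268 0.13069795 0.14207611]
hingeR [ 0.67725688 -0.11932974  0.14209756]
boxBL [0.88675249 0.11335159 0.13810602]
boxBR [ 0.87705571 -0.12401323  0.13769287]
```

View pics/crop.png

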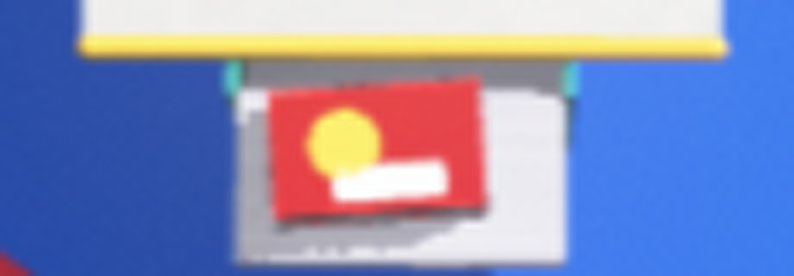

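Crop: the yellow edge runs from (78,47) to (727,49) in the crop, which puts the box yaw at about -2.7°. The book lies about 39 mm in front of the edge, roughly 12 mm left of centre and 3–4° crooked. The plan is to point the hand forward and down with the left fingertip (+y) leading. That tip goes under the left end of the edge and the right tip goes behind the book.

```bash
cat >> h.py <<'E'
PSI=-.047; O=np.array([.600,.0085,0]); RB=R.from_euler('z',PSI).as_matrix()
S=.0995; L=.066
def orient(dx,dy,dz,p):
    d=np.array([dx,dy,dz])/np.linalg.norm([dx,dy,dz]); c=-np.sin(np.radians(p)); r=np.cos(np.radians(p))
    g=np.arccos(-d[2]*c/(r*np.hypot(d[0],d[1])))-np.arctan2(d[1],d[0])
    z=np.array([r*np.cos(g),-r*np.sin(g),c]); return RB@np.stack([np.cross(d,z),d,z],1)
def tips(pos,M):
    return [RB.T@(np.array(pos)+M@np.array([0,s*S/2,L])-O)*1000 for s in(1,-1)]
def now():
    s=manip.sense(); M=R.from_quat(s['tool_rot']).as_matrix(); p=np.array(s['tcp_pos'])
    print('t',round(s['t'],2),'tcp',p.round(4),'z',(RB.T@M[:,2]).round(2),'A,B',*[x.round(1) for x in tips(p,M)],'F',np.round(s['force'],2),'gap',round(s['finger_gap'],2),'q',np.round(s['q'],2)); return p,M
def goA(A,M1,N,show=True):
    p,M=now(); q=O+RB@(np.array(A)/1000)-M1@np.array([0,S/2,L]); rv=R.from_matrix(M.T@M1).as_rotvec()
    print('tcp goal',q.round(3),'A,B goal',*[x.round(1) for x in tips(q,M1)],'turn',np.degrees(np.linalg.norm(rv)).round(1),'per row',(rv/N/2/np.pi).round(4))
    Mi=M
    for i in range(N):
        print((Mi.T@(q-p)/N/.5).round(4).tolist()); Mi=Mi@R.from_rotvec(rv/N).as_matrix()
HOOK=orient(70,66,-25,32); HOLD=orient(65,74,15,35)
E
python3 - <<'E'
from h import *
print(RB.T@HOOK,RB.T@HOLD)
goA([-110,100,130],HOOK,12)
im=np.load('top0_im.npy')
E
```

```text
[[-0.52872887  0.70420255  0.47386133]
 [ 0.25399394  0.6639624  -0.7033072 ]
 [-0.80989682 -0.25150091 -0.52991926]] [[-0.35498039  0.65241843  0.6695813 ]
 [ 0.47502273  0.74275329 -0.47188024]
 [-0.80519708  0.1505581  -0.57357644]]
t 0.1 tcp [0.2033 0.5905 0.303 ] z [-0. -0. -1.] A,B [-409.7  610.3  236.9] [-437.6  514.8  237.1] F [-0.15 -0.53 -0.89] gap 1.0 q [ 1.06  0.53  1.43 -0.    1.18 -0.18]
tcp goal [0.429 0.13  0.177] A,B goal [-110.  100.  130.] [-180.1   33.9  155. ] turn 61.8 per row [ 0.0064 -0.0119  0.0048]
[-0.0606, -0.0602, 0.021]
[-0.0605, -0.0574, 0.0279]
[-0.0599, -0.0544, 0.0347]
[-0.0586, -0.0511, 0.0412]
[-0.0568, -0.0476, 0.0475]
[-0.0544, -0.0439, 0.0535]
[-0.0514, -0.04, 0.0591]
[-0.048, -0.036, 0.0644]
[-0.044, -0.032, 0.0692]
[-0.0396, -0.0278, 0.0735]
[-0.0347, -0.0237, 0.0773]
[-0.0295, -0.0195, 0.0806]
```

```bash
python3 -m crank '[{"dp":[-0.03,-0.03,0],"delta_rot":[0.0077,-0.0143,0.0058],"fingers":1},{"dp":[-0.03,-0.03,0],"delta_rot":[0.0077,-0.0143,0.0058],"fingers":1},{"dp":[-0.03,-0.03,0],"delta_rot":[0.0077,-0.0143,0.0058],"fingers":1},{"dp":[-0.03,-0.03,0],"delta_rot":[0.0077,-0.0143,0.0058],"fingers":1},{"dp":[-0.03,-0.03,0],"delta_rot":[0.0077,-0.0143,0.0058],"fingers":1},{"dp":[-0.03,-0.03,0],"delta_rot":[0.0077,-0.0143,0.0058],"fingers":1},{"dp":[-0.03,-0.03,0],"delta_rot":[0.0077,-0.0143,0.0058],"fingers":1},{"dp":[-0.03,-0.03,0],"delta_rot":[0.0077,-0.0143,0.0058],"fingers":1},{"dp":[-0.03,-0.03,0],"delta_rot":[0.0077,-0.0143,0.0058],"fingers":1},{"dp":[-0.03,-0.03,0],"delta_rot":[0.0077,-0.0143,0.0058],"fingers":1},{"dp":[0,0,0],"delta_rot":[0,0,0],"fingers":1}]'; python3 -c "
from h import *
goA([-110,100,130],HOOK,10)"
```

```text
t: 1.02
tcp_pos: [0.2461, 0.4097, 0.3863]
tool_rot: [0.312, 0.816, -0.299, 0.384]
force: [-1.2, -0.5, -1.1]
finger_gap: 1.002
gripper_force: 0.0
t 1.02 tcp [0.2461 0.4097 0.3863] z [ 0.47 -0.71 -0.53] A,B [-305.8  370.3  339.3] [-376.4  304.6  364. ] F [-1.22 -0.52 -1.05] gap 1.0 q [ 1.13  0.51  1.54 -0.8   1.74  0.43]
tcp goal [0.429 0.13  0.177] A,B goal [-110.  100.  130.] [-180.1   33.9  155. ] turn 0.5 per row [-0.0001  0.0001 -0.0001]
[-0.0003, 0.0024, 0.0788]
[-0.0003, 0.0024, 0.0788]
[-0.0003, 0.0024, 0.0788]
[-0.0004, 0.0024, 0.0788]
[-0.0004, 0.0023, 0.0788]
[-0.0005, 0.0023, 0.0788]
[-0.0005, 0.0023, 0.0788]
[-0.0005, 0.0022, 0.0788]
[-0.0006, 0.0022, 0.0788]
[-0.0006, 0.0022, 0.0788]
```

```bash
python3 -m crank '[{"dp":[0,0.002,0.078],"delta_rot":[0,0,0],"fingers":1},{"dp":[0,0.002,0.078],"delta_rot":[0,0,0],"fingers":1},{"dp":[0,0.002,0.078],"delta_rot":[0,0,0],"fingers":1},{"dp":[0,0.002,0.078],"delta_rot":[0,0,0],"fingers":1},{"dp":[0,0.002,0.078],"delta_rot":[0,0,0],"fingers":1},{"dp":[0,0.002,0.078],"delta_rot":[0,0,0],"fingers":1},{"dp":[0,0.002,0.078],"delta_rot":[0,0,0],"fingers":1},{"dp":[0,0.002,0.078],"delta_rot":[0,0,0],"fingers":1},{"dp":[0,0.002,0.078],"delta_rot":[0,0,0],"fingers":1},{"dp":[0,0.002,0.078],"delta_rot":[0,0,0],"fingers":1},{"dp":[0,0,0],"delta_rot":[0,0,0],"fingers":1}]'; python3 -c "
from h import *
now(); 
for n in('top','side'): snap(n,n+'1')
a=cv2.imread('pics/side1.png'); b=cv2.imread('pics/top1.png')
cv2.imwrite('pics/c1.png',np.hstack([cv2.resize(b[200:400,280:480],(400,400)),cv2.resize(a[180:480,300:600],(400,400))]))"
```

```text
t: 1.93
tcp_pos: [0.4272, 0.1299, 0.1738]
tool_rot: [0.315, 0.816, -0.3, 0.38]
force: [-0.4, 0.3, 0.2]
finger_gap: 1.0
gripper_force: 0.0
t 1.93 tcp [0.4272 0.1299 0.1738] z [ 0.46 -0.71 -0.53] A,B [-112.2   99.   126.3] [-183.1   33.8  151.2] F [-0.42  0.27  0.17] gap 1.0 q [ 0.47  0.76  2.04 -1.42  1.03  0.87]
```

View pics/c1.png

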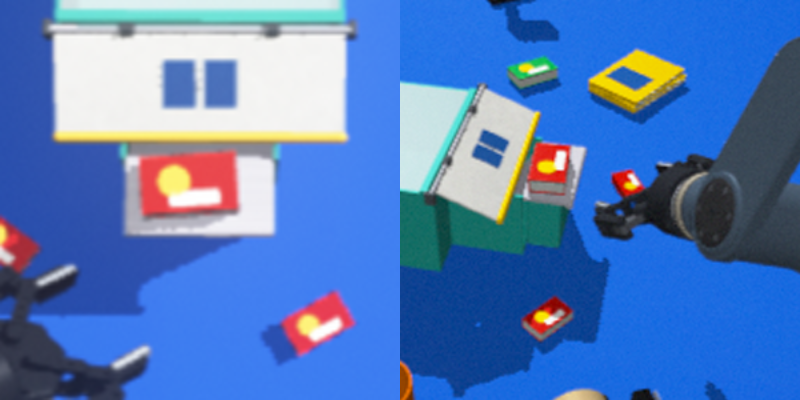

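Tip ends in the top crop: left tip A at (75,268), right tip B at (148,350). I'll check these against the model.

```bash
python3 - <<'E'
from h import *
d=np.load('top1.npy'); im=np.load('top1_im.npy')
for n,u0,v0 in(('A',203,214),('B',226,240)):
    M=d[v0-12:v0+13,u0-14:u0+15]
    P=np.array([w('top',d,u,v) for v in range(v0-9,v0+10) for u in range(u0-14,u0+9) ])
    B=(P-O)@RB*1000; k=(B[:,2]>90); B=B[k]; zz=B@np.array([.46,-.71,-.53]); i=np.argsort(-zz)[:12]
    print(n,B[i].round(0).tolist(), 'median of front',np.median(B[i],0))
p,M=now()
zt=RB.T@M[:,2]; print('tip proj A,B at L=66',[float(x@zt) for x in tips(p,M)])
a=im[190:260,170:250,::-1]; b=np.load('side1_im.npy')[110:190,350:450,::-1]
cv2.imwrite('pics/c2.png',np.hstack([cv2.resize(a,(400,350),interpolation=cv2.INTER_CUBIC),cv2.resize(b,(400,350),interpolation=cv2.INTER_CUBIC)]))
E
```

```text
A [[-123.0, 101.0, 130.0], [-112.0, 103.0, 137.0], [-115.0, 100.0, 140.0], [-121.0, 101.0, 133.0], [-119.0, 101.0, 137.0], [-112.0, 106.0, 137.0], [-117.0, 100.0, 141.0], [-126.0, 104.0, 129.0], [-111.0, 108.0, 136.0], [-121.0, 103.0, 135.0], [-124.0, 103.0, 133.0], [-115.0, 103.0, 141.0]] median of front [-118.15598175  102.97982973  136.35095285]
B [[-181.0, 39.0, 158.0], [-183.0, 39.0, 158.0], [-179.0, 41.0, 163.0], [-182.0, 41.0, 164.0], [-184.0, 41.0, 162.0], [-186.0, 41.0, 161.0], [-179.0, 43.0, 165.0], [-193.0, 41.0, 157.0], [-189.0, 41.0, 163.0], [-179.0, 46.0, 166.0], [-182.0, 43.0, 167.0], [-191.0, 41.0, 162.0]] median of front [-182.63162689   40.93219769  162.75519237]
t 2.03 tcp [0.4263 0.1328 0.1763] z [ 0.47 -0.71 -0.53] A,B [-113.1  102.2  128.9] [-183.7   36.6  153.6] F [ 0.15 -0.05  0.57] gap 1.0 q [ 0.48  0.76  2.04 -1.42  1.03  0.87]
tip proj A,B at L=66 [-193.59216775248078, -193.5921677524808]
```

View pics/c2.png

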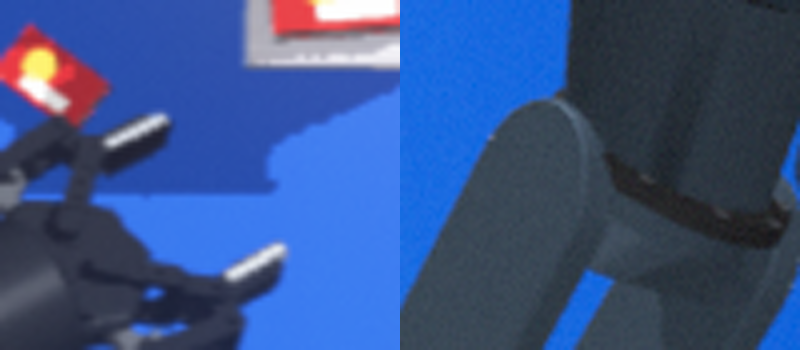

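The model is close, with the tips about 62 mm ahead of the TCP. Joint 4 is at its limit (-1.42 of -1.43), and coming in from the left would need about -1.8. I'll hook the right end of the edge instead, since the joint 4 range is wide that way. First I'll nudge the book about 18 mm to the right, tool pointing down, using a finger's outer face. That also straightens it.

```bash
sed -i 's/L=.066/L=.062/' h.py; cat >> h.py <<'E'
DOWN=RB@np.array([[-1,0,0],[0,1,0],[0,0,-1.]])
MIR=np.diag([1,-1,1.]); 
def mirror(M):  # right-hand variant, finger "B'" of tool +y pushes, tool -y ("A'") holds
    Q=RB.T@M; x,y,z=[MIR@Q[:,i] for i in range(3)]; y=-y; return RB@np.stack([np.cross(y,z),y,z],1)
E
python3 - <<'E'
from h import *
goA([-33,75+99.5,190],DOWN,10)
E
```

```text
t 2.03 tcp [0.4263 0.1328 0.1763] z [ 0.47 -0.71 -0.53] A,B [-114.9  105.   131.1] [-185.6   39.4  155.7] F [ 0.15 -0.05  0.57] gap 1.0 q [ 0.48  0.76  2.04 -1.42  1.03  0.87]
tcp goal [0.573 0.135 0.252] A,B goal [-33.  174.5 190. ] [-33.  75. 190.] turn 69.1 per row [-0.0098  0.0132 -0.01  ]
[-0.0272, 0.0182, 0.0045]
[-0.0286, 0.0162, 0.0032]
[-0.0297, 0.0142, 0.0018]
[-0.0306, 0.0123, 0.0001]
[-0.0313, 0.0104, -0.0018]
[-0.0316, 0.0086, -0.0038]
[-0.0317, 0.0069, -0.0059]
[-0.0315, 0.0054, -0.0082]
[-0.031, 0.004, -0.0105]
[-0.0303, 0.0028, -0.0128]
```

```bash
python3 -m crank '[{"dp":[-0.027,0.018,0.004],"delta_rot":[-0.0098,0.0132,-0.01],"fingers":1},{"dp":[-0.029,0.016,0.003],"delta_rot":[-0.0098,0.0132,-0.01],"fingers":1},{"dp":[-0.03,0.014,0.002],"delta_rot":[-0.0098,0.0132,-0.01],"fingers":1},{"dp":[-0.031,0.012,0],"delta_rot":[-0.0098,0.0132,-0.01],"fingers":1},{"dp":[-0.031,0.010,-0.002],"delta_rot":[-0.0098,0.0132,-0.01],"fingers":1},{"dp":[-0.032,0.009,-0.004],"delta_rot":[-0.0098,0.0132,-0.01],"fingers":1},{"dp":[-0.032,0.007,-0.006],"delta_rot":[-0.0098,0.0132,-0.01],"fingers":1},{"dp":[-0.032,0.005,-0.008],"delta_rot":[-0.0098,0.0132,-0.01],"fingers":1},{"dp":[-0.031,0.004,-0.010],"delta_rot":[-0.0098,0.0132,-0.01],"fingers":1},{"dp":[-0.03,0.003,-0.013],"delta_rot":[-0.0098,0.0132,-0.01],"fingers":1},{"dp":[0,0,0],"delta_rot":[0,0,0],"fingers":1},{"dp":[0,0,0],"delta_rot":[0,0,0],"fingers":1}]'; python3 -c "
from h import *
goA([-33,75+99.5,108],DOWN,4)"
```

```text
t: 3.03
tcp_pos: [0.5244, 0.1303, 0.2366]
tool_rot: [0.119, 0.982, -0.101, 0.104]
force: [-0.5, -0.3, -0.1]
finger_gap: 1.005
gripper_force: 0.0
t 3.03 tcp [0.5244 0.1303 0.2366] z [ 0.19 -0.21 -0.96] A,B [-59.1 152.7 168.5] [-79.9  56.9 185.9] F [-0.54 -0.29 -0.11] gap 1.0 q [ 0.14  0.5   1.78 -0.37  0.75 -0.93]
tcp goal [0.573 0.135 0.17 ] A,B goal [-33.  174.5 108. ] [-33.  75. 108.] turn 20.0 per row [-0.0079  0.0085 -0.0077]
[-0.015, 0.014, 0.0358]
[-0.0175, 0.0115, 0.0355]
[-0.0199, 0.0088, 0.035]
[-0.0221, 0.0061, 0.0343]
```

```bash
python3 -c "
from h import *
goA([-33,75+99.5,170],DOWN,4)"; python3 -m crank '[{"dp":[-0.022,0.013,0.003],"delta_rot":[-0.0079,0.0085,-0.0077],"fingers":1},{"dp":[-0.023,0.012,0.002],"delta_rot":[-0.0079,0.0085,-0.0077],"fingers":1},{"dp":[-0.023,0.01,0],"delta_rot":[-0.0079,0.0085,-0.0077],"fingers":1},{"dp":[-0.023,0.009,-0.001],"delta_rot":[-0.0079,0.0085,-0.0077],"fingers":1},{"dp":[0,0,0],"delta_rot":[0,0,0],"fingers":1},{"dp":[0,0,0],"delta_rot":[0,0,0],"fingers":1}]'; python3 -c "
from h import *
goA([-33,75+99.5,108],DOWN,4)"
```

```text
t 3.03 tcp [0.5244 0.1303 0.2366] z [ 0.19 -0.21 -0.96] A,B [-59.1 152.7 168.5] [-79.9  56.9 185.9] F [-0.54 -0.29 -0.11] gap 1.0 q [ 0.14  0.5   1.78 -0.37  0.75 -0.93]
tcp goal [0.573 0.135 0.232] A,B goal [-33.  174.5 170. ] [-33.  75. 170.] turn 20.0 per row [-0.0079  0.0085 -0.0077]
[-0.0221, 0.0086, 0.0061]
[-0.0228, 0.0073, 0.0053]
[-0.0233, 0.0059, 0.0044]
[-0.0238, 0.0046, 0.0034]
t: 3.53
tcp_pos: [0.5714, 0.1439, 0.2359]
tool_rot: [0.023, 1.0, -0.002, -0.003]
force: [0.3, -0.1, 0.3]
finger_gap: 0.999
gripper_force: 0.0
t 3.53 tcp [0.5714 0.1439 0.2359] z [-0.01 -0.   -1.  ] A,B [-35.3 183.4 173.7] [-35.3  83.9 174. ] F [ 0.27 -0.11  0.32] gap 1.0 q [ 0.06  0.57  1.59 -0.    1.   -1.46]
tcp goal [0.573 0.135 0.17 ] A,B goal [-33.  174.5 108. ] [-33.  75. 108.] turn 0.4 per row [-0.0001 -0.0002  0.    ]
[-0.0012, -0.0045, 0.0329]
[-0.0011, -0.0045, 0.0329]
[-0.0011, -0.0045, 0.0329]
[-0.001, -0.0045, 0.0329]
```

```bash
python3 -m crank '[{"dp":[-0.001,-0.004,0.033],"delta_rot":[0,0,0],"fingers":1},{"dp":[-0.001,-0.004,0.033],"delta_rot":[0,0,0],"fingers":1},{"dp":[-0.001,-0.004,0.033],"delta_rot":[0,0,0],"fingers":1},{"dp":[-0.001,-0.004,0.033],"delta_rot":[0,0,0],"fingers":1},{"dp":[0,0,0],"delta_rot":[0,0,0],"fingers":1},{"dp":[0,0,0],"delta_rot":[0,0,0],"fingers":1}]'; python3 -c "
from h import *
now()"; python3 -m crank '[{"dp":[0,-0.008,0],"delta_rot":[0,0,0],"fingers":1},{"dp":[0,-0.008,0],"delta_rot":[0,0,0],"fingers":1},{"dp":[0,-0.008,0],"delta_rot":[0,0,0],"fingers":1},{"dp":[0,-0.008,0],"delta_rot":[0,0,0],"fingers":1},{"dp":[0,-0.008,0],"delta_rot":[0,0,0],"fingers":1},{"dp":[0,0,0],"delta_rot":[0,0,0],"fingers":1}]'; python3 -c "
from h import *
now();snap('top','top2')
a=np.load('top2_im.npy')[150:210,190:290,::-1]; cv2.imwrite('pics/c3.png',cv2.resize(a,(800,480),interpolation=cv2.INTER_CUBIC))"
```

```text
t: 4.03
tcp_pos: [0.5712, 0.136, 0.1698]
tool_rot: [0.022, 1.0, -0.001, -0.005]
force: [0.1, -0.0, 0.4]
finger_gap: 0.998
gripper_force: 0.0
t 4.03 tcp [0.5712 0.136  0.1698] z [-0.01 -0.   -1.  ] A,B [-35.5 175.6 107.7] [-35.2  76.1 107.9] F [ 0.13 -0.03  0.38] gap 1.0 q [ 0.04  0.66  1.63 -0.    0.86 -1.48]
t: 4.53
tcp_pos: [0.5732, 0.1143, 0.1713]
tool_rot: [0.023, 1.0, -0.0, -0.002]
force: [-0.0, 0.2, -0.2]
finger_gap: 1.002
gripper_force: 0.0
t 4.53 tcp [0.5732 0.1143 0.1713] z [-0. -0. -1.] A,B [-32.  154.2 109.2] [-31.9  54.7 109.3] F [-0.03  0.2  -0.15] gap 1.0 q [ 0.01  0.65  1.64 -0.    0.85 -1.52]
```

View pics/c3.png

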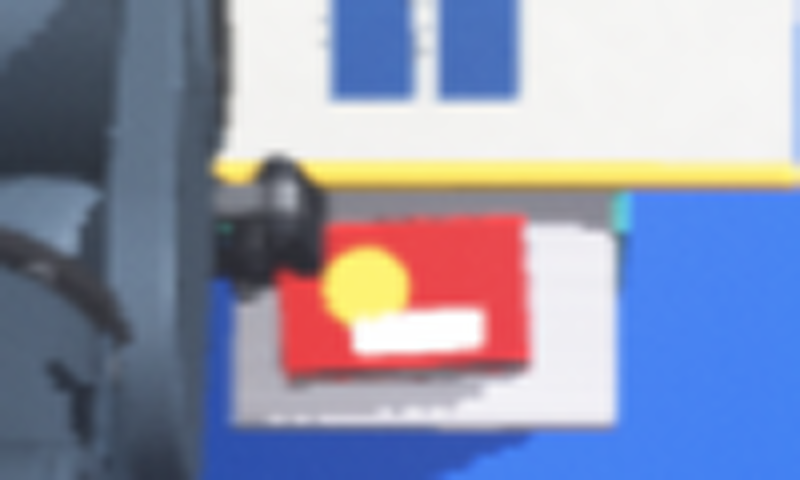

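The finger's outer face is just at the book's left edge (about 290–320 in the crop), and the book has hardly moved. I'll push about 17 mm more, then back off, lift and remeasure.

```bash
python3 -m crank '[{"dp":[0,-0.007,0.001],"delta_rot":[0,0,0],"fingers":1},{"dp":[0,-0.007,0.001],"delta_rot":[0,0,0],"fingers":1},{"dp":[0,-0.007,0.001],"delta_rot":[0,0,0],"fingers":1},{"dp":[0,-0.007,0],"delta_rot":[0,0,0],"fingers":1},{"dp":[0,-0.007,0],"delta_rot":[0,0,0],"fingers":1},{"dp":[0,0,0],"delta_rot":[0,0,0],"fingers":1},{"dp":[0,0.02,0],"delta_rot":[0,0,0],"fingers":1},{"dp":[0,0.03,-0.02],"delta_rot":[0,0,0],"fingers":1},{"dp":[0.06,0,-0.04],"delta_rot":[0,0,0],"fingers":1},{"dp":[0.06,0,-0.05],"delta_rot":[0,0,0],"fingers":1},{"dp":[0.06,0,-0.05],"delta_rot":[0,0,0],"fingers":1},{"dp":[0.06,0,-0.05],"delta_rot":[0,0,0],"fingers":1}]'; python3 - <<'E'
from h import *
M=mirror(HOOK); print((RB.T@M).round(2)); now()
im,d=snap('top','top3')
hsv=cv2.cvtColor(im,cv2.COLOR_RGB2HSV)
roi=np.zeros(d.shape,bool); roi[170:200,215:275]=1
m=roi&((hsv[...,0]<8)|(hsv[...,0]>172))&(hsv[...,1]>150)
k=cv2.morphologyEx(m.astype(np.uint8),cv2.MORPH_CLOSE,np.ones((9,9)))
P=np.array([w('top',d,u,v) for v,u in zip(*np.nonzero(k))]);P=P[P[:,2]>.115]
B=(P-O)@RB; print(cv2.minAreaRect((B[:,:2]*1000).astype(np.float32)))
a=im[140:240,150:310,::-1]; cv2.imwrite('pics/c4.png',cv2.resize(a,(800,500),interpolation=cv2.INTER_CUBIC))
E
```

```text
t: 5.58
tcp_pos: [0.4517, 0.1286, 0.2747]
tool_rot: [0.022, 1.0, -0.001, -0.005]
force: [-0.1, -0.5, 1.1]
finger_gap: 1.004
gripper_force: 0.0
[[-0.53 -0.7   0.47]
 [-0.25  0.66  0.7 ]
 [-0.81  0.25 -0.53]]
t 5.58 tcp [0.4517 0.1286 0.2747] z [-0.01 -0.   -1.  ] A,B [-154.5  162.7  212.6] [-154.2   63.2  212.8] F [-0.09 -0.51  1.12] gap 1.0 q [ 0.04  0.37  1.84 -0.    0.94 -1.49]
((-43.44390869140625, -6.0444183349609375), (76.77719116210938, 44.948394775390625), 89.60586547851562)
```

View pics/c4.png

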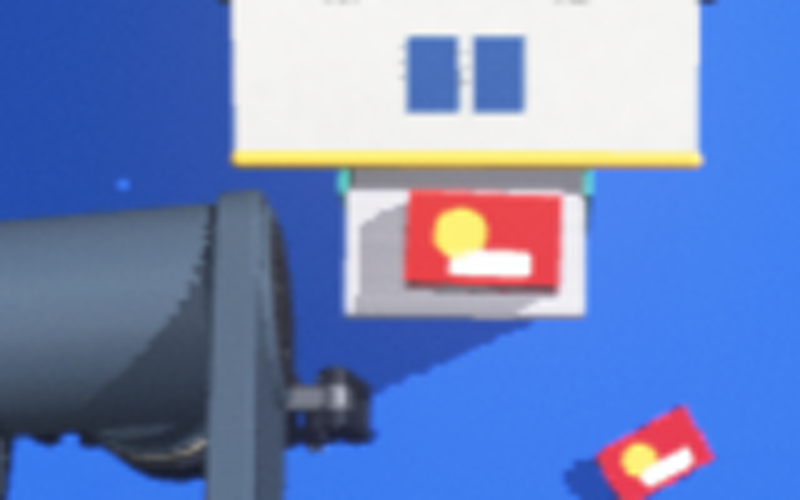

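The book now lies straight in box axes at about (-43, -6 to -9). In the crop it spans (405–560, 192–290) and the shelf 345–585. Next I'll turn to the mirrored hook orientation, in front and to the right.

```bash
python3 -c "
from h import *
goA([-170,-10,180],mirror(HOOK),12)"
```

```text
t 5.63 tcp [0.4464 0.1294 0.2783] z [-0.01 -0.   -1.  ] A,B [-160.   163.2  216.2] [-159.6   63.7  216.4] F [-4.09  0.35  2.11] gap 1.0 q [ 0.04  0.36  1.85 -0.    0.95 -1.49]
tcp goal [ 0.432 -0.07   0.2  ] A,B goal [-170.  -10.  180.] [-99.9 -76.1 155. ] turn 69.2 per row [-0.0081 -0.0111 -0.0082]
[0.0009, -0.0333, 0.013]
[0.0034, -0.0338, 0.0112]
[0.0059, -0.0341, 0.0091]
[0.0082, -0.0342, 0.0069]
[0.0104, -0.034, 0.0045]
[0.0123, -0.0336, 0.002]
[0.0141, -0.0329, -0.0006]
[0.0156, -0.032, -0.0033]
[0.0169, -0.031, -0.0061]
[0.018, -0.0297, -0.0088]
[0.0187, -0.0282, -0.0116]
[0.0192, -0.0266, -0.0143]
```

```bash
sed -i 's/y=-y; return RB/return RB/' h.py; python3 -c "
from h import *
print((RB.T@mirror(HOOK)).round(2), np.linalg.det(mirror(HOOK)))
goA([-100,-80,190],mirror(HOOK),22)"
```

```text
[[ 0.53  0.7   0.47]
 [ 0.25 -0.66  0.7 ]
 [ 0.81 -0.25 -0.53]] 1.0000000000000018
t 5.63 tcp [0.4464 0.1294 0.2783] z [-0.01 -0.   -1.  ] A,B [-160.   163.2  216.2] [-159.6   63.7  216.4] F [-4.09  0.35  2.11] gap 1.0 q [ 0.04  0.36  1.85 -0.    0.95 -1.49]
tcp goal [ 0.432 -0.074  0.235] A,B goal [-100.  -80.  190.] [-170.1  -13.9  215. ] turn 146.3 per row [-0.0076  0.0055  0.0159]
[0.0005, -0.0185, 0.0039]
[-0.0015, -0.0187, 0.003]
[-0.0034, -0.0185, 0.002]
[-0.0053, -0.0182, 0.001]
[-0.0071, -0.0176, -0.0001]
[-0.0088, -0.0168, -0.0012]
[-0.0104, -0.0157, -0.0023]
[-0.0118, -0.0145, -0.0034]
[-0.013, -0.0131, -0.0045]
[-0.0141, -0.0115, -0.0055]
[-0.0149, -0.0097, -0.0065]
[-0.0155, -0.0079, -0.0075]
[-0.016, -0.0059, -0.0084]
[-0.0161, -0.0039, -0.0092]
[-0.0161, -0.0018, -0.0099]
[-0.0158, 0.0003, -0.0105]
[-0.0153, 0.0023, -0.0109]
[-0.0146, 0.0044, -0.0113]
[-0.0137, 0.0063, -0.0115]
[-0.0125, 0.0082, -0.0116]
[-0.0112, 0.0099, -0.0116]
[-0.0097, 0.0115, -0.0115]
```

```bash
python3 -m crank '[{"dp":[0,-0.018,0.004],"delta_rot":[-0.0076,0.0055,0.0159],"fingers":1},{"dp":[-0.002,-0.018,0.003],"delta_rot":[-0.0076,0.0055,0.0159],"fingers":1},{"dp":[-0.003,-0.018,0.002],"delta_rot":[-0.0076,0.0055,0.0159],"fingers":1},{"dp":[-0.005,-0.018,0.001],"delta_rot":[-0.0076,0.0055,0.0159],"fingers":1},{"dp":[-0.007,-0.018,0],"delta_rot":[-0.0076,0.0055,0.0159],"fingers":1},{"dp":[-0.009,-0.017,-0.001],"delta_rot":[-0.0076,0.0055,0.0159],"fingers":1},{"dp":[-0.01,-0.016,-0.002],"delta_rot":[-0.0076,0.0055,0.0159],"fingers":1},{"dp":[-0.012,-0.014,-0.003],"delta_rot":[-0.0076,0.0055,0.0159],"fingers":1},{"dp":[-0.013,-0.013,-0.004],"delta_rot":[-0.0076,0.0055,0.0159],"fingers":1},{"dp":[-0.014,-0.011,-0.005],"delta_rot":[-0.0076,0.0055,0.0159],"fingers":1},{"dp":[-0.015,-0.01,-0.006],"delta_rot":[-0.0076,0.0055,0.0159],"fingers":1},{"dp":[-0.015,-0.008,-0.007],"delta_rot":[-0.0076,0.0055,0.0159],"fingers":1}]'; python3 -c "
from h import *
goA([-100,-80,190],mirror(HOOK),11)"
```

```text
t: 6.63
tcp_pos: [0.4458, 0.0185, 0.2499]
tool_rot: [0.572, 0.753, 0.267, -0.188]
force: [-0.2, -0.1, -0.4]
finger_gap: 1.0
gripper_force: 0.0
t 6.63 tcp [0.4458 0.0185 0.2499] z [-0.01  0.62 -0.79] A,B [-107.6   53.4  210.4] [-202.2   28.7  191.8] F [-0.17 -0.14 -0.39] gap 1.0 q [-0.51  0.48  1.94  0.64  1.15 -1.18]
tcp goal [ 0.432 -0.074  0.235] A,B goal [-100.  -80.  190.] [-170.1  -13.9  215. ] turn 66.2 per row [-0.0068  0.005   0.0144]
[-0.0137, -0.0064, -0.0084]
[-0.0139, -0.0048, -0.0091]
[-0.014, -0.0031, -0.0097]
[-0.0139, -0.0015, -0.0102]
[-0.0136, 0.0002, -0.0107]
[-0.0131, 0.0019, -0.011]
[-0.0125, 0.0036, -0.0113]
[-0.0118, 0.0051, -0.0115]
[-0.0109, 0.0067, -0.0116]
[-0.0098, 0.0081, -0.0117]
[-0.0087, 0.0094, -0.0116]
```

```bash
python3 -m crank '[{"dp":[-0.014,-0.006,-0.008],"delta_rot":[-0.0068,0.005,0.0144],"fingers":1},{"dp":[-0.014,-0.005,-0.009],"delta_rot":[-0.0068,0.005,0.0144],"fingers":1},{"dp":[-0.014,-0.003,-0.01],"delta_rot":[-0.0068,0.005,0.0144],"fingers":1},{"dp":[-0.014,-0.002,-0.01],"delta_rot":[-0.0068,0.005,0.0144],"fingers":1},{"dp":[-0.014,0,-0.011],"delta_rot":[-0.0068,0.005,0.0144],"fingers":1},{"dp":[-0.013,0.002,-0.011],"delta_rot":[-0.0068,0.005,0.0144],"fingers":1},{"dp":[-0.012,0.004,-0.011],"delta_rot":[-0.0068,0.005,0.0144],"fingers":1},{"dp":[-0.012,0.005,-0.011],"delta_rot":[-0.0068,0.005,0.0144],"fingers":1},{"dp":[-0.011,0.007,-0.012],"delta_rot":[-0.0068,0.005,0.0144],"fingers":1},{"dp":[-0.01,0.008,-0.012],"delta_rot":[-0.0068,0.005,0.0144],"fingers":1},{"dp":[-0.009,0.009,-0.012],"delta_rot":[-0.0068,0.005,0.0144],"fingers":1},{"dp":[0,0,0],"delta_rot":[0,0,0],"fingers":1}]'; python3 -c "
from h import *
goA([-60,-86,88],mirror(HOOK),6)"
```

```text
t: 7.63
tcp_pos: [0.4312, -0.075, 0.2349]
tool_rot: [0.831, 0.272, 0.396, -0.28]
force: [-0.9, 0.0, -0.5]
finger_gap: 1.001
gripper_force: 0.0
t 7.63 tcp [ 0.4312 -0.075   0.2349] z [ 0.47  0.7  -0.53] A,B [-100.3  -80.8  189.6] [-170.4  -14.8  214.4] F [-0.86  0.03 -0.46] gap 1.0 q [-0.91  0.6   2.15  1.11  1.15 -0.86]
tcp goal [ 0.471 -0.082  0.133] A,B goal [-60. -86.  88.] [-130.1  -19.9  113. ] turn 0.1 per row [-0.      0.      0.0001]
[-0.0208, 0.0191, 0.0231]
[-0.0208, 0.0191, 0.0231]
[-0.0208, 0.0191, 0.0231]
[-0.0208, 0.0191, 0.0231]
[-0.0208, 0.0191, 0.0231]
[-0.0208, 0.0191, 0.0231]
```

```bash
python3 -m crank '[{"dp":[-0.021,0.019,0.023],"delta_rot":[0,0,0],"fingers":1},{"dp":[-0.021,0.019,0.023],"delta_rot":[0,0,0],"fingers":1},{"dp":[-0.021,0.019,0.023],"delta_rot":[0,0,0],"fingers":1},{"dp":[-0.021,0.019,0.023],"delta_rot":[0,0,0],"fingers":1},{"dp":[-0.021,0.019,0.023],"delta_rot":[0,0,0],"fingers":1},{"dp":[-0.021,0.019,0.023],"delta_rot":[0,0,0],"fingers":1},{"dp":[0,0,0],"delta_rot":[0,0,0],"fingers":1},{"dp":[0,0,0],"delta_rot":[0,0,0],"fingers":1}]'; python3 -c "
from h import *
for n in('top','side'): snap(n,n+'4')
a=np.load('top4_im.npy')[150:230,190:310,::-1];b=np.load('side4_im.npy')[140:240,190:340,::-1]
cv2.imwrite('pics/c5.png',np.vstack([cv2.resize(a,(450,300),interpolation=cv2.INTER_CUBIC),cv2.resize(b,(450,300),interpolation=cv2.INTER_CUBIC)]))
goA([-3,-86,87],mirror(HOOK),5)
print('-- to hold'); goA([0,-84,125],mirror(HOLD),6)"
```

```text
t: 8.3
tcp_pos: [0.4715, -0.081, 0.1336]
tool_rot: [0.83, 0.275, 0.396, -0.28]
force: [0.4, 0.6, 0.9]
finger_gap: 1.0
gripper_force: 0.0
t 8.4 tcp [ 0.4712 -0.0811  0.1347] z [ 0.47  0.7  -0.53] A,B [-59.9 -84.7  89.6] [-130.5  -19.1  114.1] F [-0.22 -0.64 -0.31] gap 1.0 q [-0.84  0.85  2.08  1.25  1.07 -1.04]
tcp goal [ 0.528 -0.085  0.132] A,B goal [ -3. -86.  87.] [-73.1 -19.9 112. ] turn 0.5 per row [-0.0001  0.      0.0003]
[0.0111, 0.0167, 0.011]
[0.0111, 0.0167, 0.011]
[0.0111, 0.0166, 0.011]
[0.0111, 0.0166, 0.011]
[0.0112, 0.0166, 0.011]
-- to hold
t 8.4 tcp [ 0.4712 -0.0811  0.1347] z [ 0.47  0.7  -0.53] A,B [-59.9 -84.7  89.6] [-130.5  -19.1  114.1] F [-0.22 -0.64 -0.31] gap 1.0 q [-0.84  0.85  2.08  1.25  1.07 -1.04]
tcp goal [ 0.523 -0.064  0.153] A,B goal [ -0. -84. 125.] [-64.9 -10.1 110. ] turn 23.7 per row [-0.0082 -0.0009 -0.0072]
[0.0154, 0.0062, 0.0092]
[0.0152, 0.0064, 0.0095]
[0.015, 0.0066, 0.0097]
[0.0147, 0.0068, 0.01]
[0.0145, 0.0069, 0.0102]
[0.0142, 0.007, 0.0105]
```

View pics/c5.png

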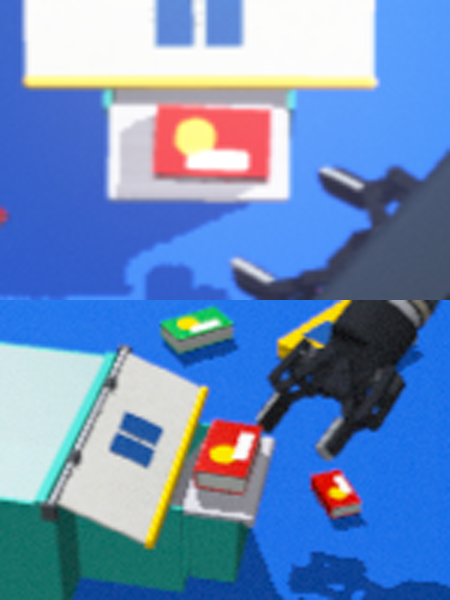

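Top crop: fingertip A at (325,172), just right of the shelf and in line with the right end of the edge (375,82). Tip B is at (235,265), in front of the shelf. Now I'll slide A under the edge.

```bash
python3 -m crank '[{"dp":[0.011,0.017,0.011],"delta_rot":[0,0,0],"fingers":1},{"dp":[0.011,0.017,0.011],"delta_rot":[0,0,0],"fingers":1},{"dp":[0.011,0.017,0.011],"delta_rot":[0,0,0],"fingers":1},{"dp":[0.011,0.017,0.011],"delta_rot":[0,0,0],"fingers":1},{"dp":[0.011,0.017,0.011],"delta_rot":[0,0,0],"fingers":1},{"dp":[0,0,0],"delta_rot":[0,0,0],"fingers":1},{"dp":[0,0,0],"delta_rot":[0,0,0],"fingers":1}]'; python3 -c "
from h import *
for n in('top','side'): snap(n,n+'5')
a=np.load('top5_im.npy')[150:230,190:310,::-1];b=np.load('side5_im.npy')[140:240,190:340,::-1]
cv2.imwrite('pics/c6.png',np.vstack([cv2.resize(a,(450,300),interpolation=cv2.INTER_CUBIC),cv2.resize(b,(450,300),interpolation=cv2.INTER_CUBIC)]))
goA([2,-84,127],mirror(HOLD),6)"
```

```text
t: 8.98
tcp_pos: [0.5286, -0.0858, 0.1324]
tool_rot: [0.83, 0.275, 0.396, -0.278]
force: [-0.4, 0.6, 0.2]
finger_gap: 1.0
gripper_force: 0.0
t 9.08 tcp [ 0.5283 -0.0859  0.1322] z [ 0.47  0.7  -0.53] A,B [ -2.6 -87.   87.1] [-73.1 -21.2 111.5] F [ 0.71  0.56 -0.79] gap 1.0 q [-0.76  0.86  1.95  1.26  1.08 -0.9 ]
tcp goal [ 0.525 -0.064  0.155] A,B goal [  2. -84. 127.] [-62.9 -10.1 112. ] turn 23.6 per row [-0.0081 -0.0009 -0.0072]
[0.0072, -0.0077, 0.0002]
[0.0076, -0.0074, -0.0002]
[0.0079, -0.007, -0.0006]
[0.0082, -0.0066, -0.001]
[0.0085, -0.0062, -0.0014]
[0.0087, -0.0057, -0.0018]
```

View pics/c6.png

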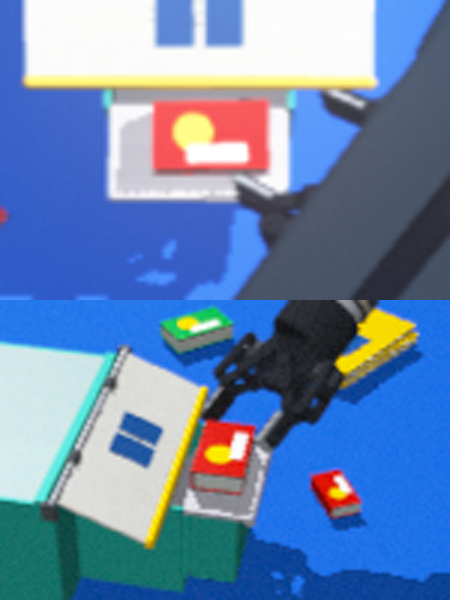

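A is under the right end of the edge and B is just behind the book. Now I'll lift by rolling to the hold orientation.

```bash
echo "HOLD2=orient(65,72,22,35)" >> h.py; python3 -c "
from h import *
print((RB.T@mirror(HOLD2)).round(2)); goA([-3,-84,131],mirror(HOLD2),8)"
```

```text
[[ 0.32  0.65  0.69]
 [ 0.53 -0.72  0.45]
 [ 0.79  0.22 -0.57]]
t 9.08 tcp [ 0.5283 -0.0859  0.1322] z [ 0.47  0.7  -0.53] A,B [ -2.6 -87.   87.1] [-73.1 -21.2 111.5] F [ 0.71  0.56 -0.79] gap 1.0 q [-0.76  0.86  1.95  1.26  1.08 -0.9 ]
tcp goal [ 0.518 -0.063  0.156] A,B goal [ -3. -84. 131.] [-68. -12. 109.] turn 27.6 per row [-0.0067 -0.001  -0.0067]
[0.0047, -0.007, -0.0005]
[0.005, -0.0068, -0.0008]
[0.0053, -0.0065, -0.0012]
[0.0056, -0.0063, -0.0015]
[0.0058, -0.0059, -0.0017]
[0.0061, -0.0056, -0.002]
[0.0063, -0.0053, -0.0023]
[0.0065, -0.0049, -0.0025]
```

```bash
python3 -m crank '[{"dp":[0.005,-0.007,0],"delta_rot":[-0.0067,-0.001,-0.0067],"fingers":1},{"dp":[0.005,-0.007,-0.001],"delta_rot":[-0.0067,-0.001,-0.0067],"fingers":1},{"dp":[0.005,-0.006,-0.001],"delta_rot":[-0.0067,-0.001,-0.0067],"fingers":1},{"dp":[0.006,-0.006,-0.002],"delta_rot":[-0.0067,-0.001,-0.0067],"fingers":1},{"dp":[0.006,-0.006,-0.002],"delta_rot":[-0.0067,-0.001,-0.0067],"fingers":1},{"dp":[0.006,-0.006,-0.002],"delta_rot":[-0.0067,-0.001,-0.0067],"fingers":1},{"dp":[0.006,-0.005,-0.002],"delta_rot":[-0.0067,-0.001,-0.0067],"fingers":1},{"dp":[0.006,-0.005,-0.002],"delta_rot":[-0.0067,-0.001,-0.0067],"fingers":1},{"dp":[0,0,0],"delta_rot":[0,0,0],"fingers":1},{"dp":[0,0,0],"delta_rot":[0,0,0],"fingers":1}]'; python3 -c "
from h import *
now()
for n in('top','side'): snap(n,n+'6')
a=np.load('top6_im.npy')[150:230,190:310,::-1];b=np.load('side6_im.npy')[140:240,190:340,::-1]
cv2.imwrite('pics/c7.png',np.vstack([cv2.resize(a,(450,300),interpolation=cv2.INTER_CUBIC),cv2.resize(b,(450,300),interpolation=cv2.INTER_CUBIC)]))
d=np.load('top6.npy'); im=np.load('top6_im.npy')
for u in(210,235):
  c=[(RB.T@(w('top',d,u,v)-O)*1000).round(0) for v in range(160,178)]; print(u,[x[[0,2]].astype(int).tolist() for x in c])"
```

```text
t: 9.92
tcp_pos: [0.5178, -0.0627, 0.1543]
tool_rot: [0.818, 0.346, 0.455, -0.061]
force: [-5.0, 1.1, -0.4]
finger_gap: 1.002
gripper_force: 2.2
t 9.92 tcp [ 0.5178 -0.0627  0.1543] z [ 0.68  0.45 -0.58] A,B [ -3.8 -83.2 129.2] [-69.1 -11.3 107.8] F [-5.02  1.08 -0.45] gap 1.0 q [-0.69  0.79  2.17  1.78  0.9  -1.61]
210 [[22, 149], [20, 149], [17, 147], [15, 147], [12, 149], [9, 149], [7, 146], [5, 146], [1, 150], [-2, 150], [-5, 152], [-7, 149], [27, 2], [24, 1], [21, 0], [18, 0], [15, 1], [12, 3]]
235 [[22, 147], [20, 147], [17, 147], [14, 148], [12, 147], [9, 148], [7, 148], [3, 150], [0, 151], [-2, 153], [-5, 152], [-7, 150], [14, 53], [11, 53], [7, 61], [1, 72], [-3, 79], [-15, 120]]
```

View pics/c7.png

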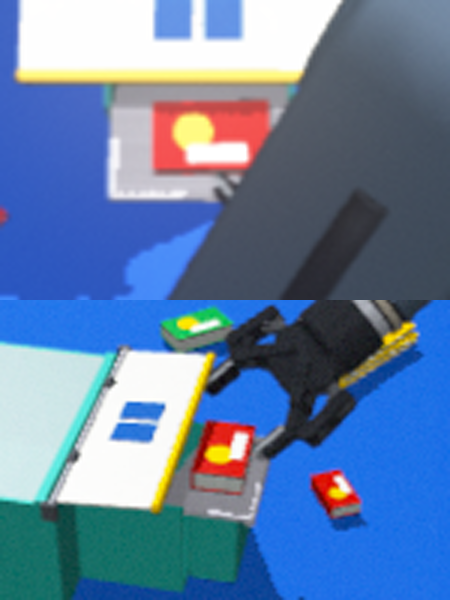

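The flap is up: its edge's top is at z≈152 mm, about 0.47 rad, carried on A. The book is still in front of it with B behind. I'll raise a little more and hold for step 1.

```bash
echo "HOLD3=orient(65,70,28,35)" >> h.py; python3 -c "
from h import *
goA([-3,-84,138],mirror(HOLD3),2)"; python3 -m crank '[{"dp":[0.006,-0.002,-0.002],"delta_rot":[-0.0058,0.001,-0.003],"fingers":1},{"dp":[0,0,0],"delta_rot":[0,0,0],"fingers":1},{"dp":[0,0,0],"delta_rot":[0,0,0],"fingers":1},{"dp":[0,0,0],"delta_rot":[0,0,0],"fingers":1}]'; python3 -c "
from h import *
p,M=now(); print('per 5mm box x', (M.T@RB@np.array([5,0,0])/500).round(4), 'z up 5', (M.T@np.array([0,0,5])/500).round(4))"
```

```text
t 10.02 tcp [ 0.5178 -0.0628  0.1541] z [ 0.68  0.45 -0.58] A,B [ -3.7 -83.3 129. ] [-69.1 -11.4 107.5] F [-5.05  0.66 -0.98] gap 1.0 q [-0.69  0.79  2.17  1.78  0.9  -1.61]
tcp goal [ 0.518 -0.063  0.16 ] A,B goal [ -3. -84. 138.] [-68. -14. 110.] turn 4.0 per row [-0.0026 -0.0003 -0.0048]
[0.0041, 0.0011, -0.0034]
[0.0041, 0.0013, -0.0034]
t: 10.35
tcp_pos: [0.5188, -0.0618, 0.157]
tool_rot: [0.814, 0.345, 0.465, -0.042]
force: [-3.3, 0.8, -1.0]
finger_gap: 1.002
gripper_force: 1.5
t 10.35 tcp [ 0.5188 -0.0618  0.157 ] z [ 0.71  0.42 -0.56] A,B [ -2.2 -84.1 134.7] [-65.5 -11.6 109.4] F [-3.28  0.82 -1.02] gap 1.0 q [-0.69  0.79  2.19  1.85  0.92 -1.69]
per 5mm box x [0.003  0.0064 0.0071] z up 5 [ 0.0079  0.0025 -0.0056]
```

```bash
python3 -m crank '[{"dp":[0.003,0.006,0.007],"delta_rot":[0,0,0],"fingers":1},{"dp":[0.003,0.006,0.007],"delta_rot":[0,0,0],"fingers":1},{"dp":[0.003,0.006,0.007],"delta_rot":[0,0,0],"fingers":1},{"dp":[0.003,0.006,0.007],"delta_rot":[0,0,0],"fingers":1},{"dp":[0,0,0],"delta_rot":[0,0,0],"fingers":1}]'; python3 -c "
from h import *
now()
for n in('top','side'): snap(n,n+'7')
a=np.load('top7_im.npy')[150:230,190:310,::-1];b=np.load('side7_im.npy')[140:240,190:340,::-1]
cv2.imwrite('pics/c8.png',np.vstack([cv2.resize(a,(450,300),interpolation=cv2.INTER_CUBIC),cv2.resize(b,(450,300),interpolation=cv2.INTER_CUBIC)]))"
```

```text
t: 10.77
tcp_pos: [0.5356, -0.0621, 0.1565]
tool_rot: [0.816, 0.343, 0.463, -0.042]
force: [-19.6, -4.9, 4.2]
finger_gap: 1.002
gripper_force: 11.3
t 10.77 tcp [ 0.5356 -0.0621  0.1565] z [ 0.71  0.42 -0.57] A,B [ 14.5 -83.9 133.6] [-48.6 -11.1 108.9] F [-19.63  -4.93   4.25] gap 1.0 q [-0.66  0.78  2.15  1.84  0.89 -1.63]
```

View pics/c8.png

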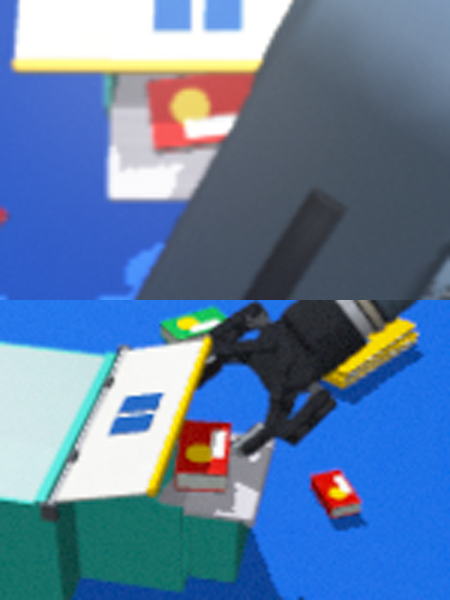

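The book has moved in to about x = -25 mm, turned a few degrees. A carries the flap but jams against the edge by friction, about 20 N along -x. So A should go up rather than forward while B swings forward.

```bash
echo "H4=orient(52,74,42,35)" >> h.py; python3 -c "
from h import *
print((RB.T@mirror(H4)).round(2)); goA([14,-82,150],mirror(H4),6)"
```

```text
[[ 0.33  0.52  0.79]
 [ 0.63 -0.74  0.23]
 [ 0.7   0.42 -0.57]]
t 10.87 tcp [ 0.5357 -0.0622  0.1566] z [ 0.71  0.42 -0.57] A,B [ 14.5 -84.  133.8] [-48.5 -11.1 109.1] F [-19.93  -4.81   4.56] gap 1.0 q [-0.66  0.78  2.15  1.84  0.9  -1.63]
tcp goal [ 0.537 -0.048  0.165] A,B goal [ 14. -82. 150.] [-37.9  -8.2 108.1] turn 13.0 per row [-0.005  -0.0025 -0.0023]
[0.0047, -0.0028, 0.0006]
[0.0047, -0.0028, 0.0004]
[0.0048, -0.0027, 0.0002]
[0.0048, -0.0026, 0.0001]
[0.0049, -0.0026, -0.0001]
[0.0049, -0.0025, -0.0002]
```

```bash
python3 -m crank '[{"dp":[0.005,-0.003,0],"delta_rot":[-0.005,-0.0025,-0.0023],"fingers":1},{"dp":[0.005,-0.003,0],"delta_rot":[-0.005,-0.0025,-0.0023],"fingers":1},{"dp":[0.005,-0.003,0],"delta_rot":[-0.005,-0.0025,-0.0023],"fingers":1}]'; python3 -c "
from h import *
now()";  python3 -m crank '[{"dp":[0.005,-0.003,0],"delta_rot":[-0.005,-0.0025,-0.0023],"fingers":1},{"dp":[0.005,-0.003,0],"delta_rot":[-0.005,-0.0025,-0.0023],"fingers":1},{"dp":[0.005,-0.002,0],"delta_rot":[-0.005,-0.0025,-0.0023],"fingers":1},{"dp":[0,0,0],"delta_rot":[0,0,0],"fingers":1}]'; python3 -c "
from h import *
p,M=now()
for n in('top','side'): snap(n,n+'8')
a=np.load('top8_im.npy')[150:230,190:310,::-1];b=np.load('side8_im.npy')[140:240,190:340,::-1]
cv2.imwrite('pics/c9.png',np.vstack([cv2.resize(a,(450,300),interpolation=cv2.INTER_CUBIC),cv2.resize(b,(450,300),interpolation=cv2.INTER_CUBIC)]))
d=np.load('top8.npy')
print('per 5mm box x', (M.T@RB@np.array([5,0,0])/500).round(4), 'z up 5', (M.T@np.array([0,0,5])/500).round(4))
for u in(205,225):print([x[[0,2]].astype(int).tolist() for x in [(RB.T@(w('top',d,u,v)-O)*1000) for v in range(160,176)]])
hsv=cv2.cvtColor(np.load('top8_im.npy'),cv2.COLOR_RGB2HSV)
roi=np.zeros(d.shape,bool); roi[160:200,215:275]=1
m=roi&((hsv[...,0]<8)|(hsv[...,0]>172))&(hsv[...,1]>150)
P=np.array([w('top',d,u,v) for v,u in zip(*np.nonzero(m))]); B=(P-O)@RB*1000; print('red', len(B), B.min(0).round(),B.max(0).round())
"
```

```text
t: 11.12
tcp_pos: [0.5392, -0.0561, 0.162]
tool_rot: [0.818, 0.34, 0.463, 0.017]
force: [-0.4, -0.6, -1.3]
finger_gap: 1.003
gripper_force: 0.7
t 11.12 tcp [ 0.5392 -0.0561  0.162 ] z [ 0.76  0.32 -0.57] A,B [ 17.8 -84.3 143.8] [-39.5 -10.5 109.5] F [-0.43 -0.64 -1.33] gap 1.0 q [-0.61  0.77  2.19  2.05  0.87 -1.8 ]
t: 11.45
tcp_pos: [0.5392, -0.0467, 0.166]
tool_rot: [0.819, 0.336, 0.459, 0.072]
force: [-1.0, -0.3, -1.3]
finger_gap: 1.0
gripper_force: 0.8
t 11.45 tcp [ 0.5392 -0.0467  0.166 ] z [ 0.79  0.23 -0.57] A,B [ 16.8 -80.7 152. ] [-35.   -7.1 109.5] F [-0.97 -0.29 -1.26] gap 1.0 q [-0.55  0.77  2.22  2.28  0.86 -1.98]
per 5mm box x [0.0032 0.0052 0.0079] z up 5 [ 0.007   0.0043 -0.0057]
[[15, 174], [11, 179], [8, 181], [5, 183], [2, 183], [1, 177], [44, 1], [41, 1], [38, 2], [35, 2], [32, 2], [29, 3], [27, 0], [24, 0], [21, 0], [18, 0]]
[[-138, 739], [-139, 739], [-140, 739], [-141, 738], [-142, 737], [-143, 736], [-145, 736], [-146, 736], [-147, 735], [-148, 735], [-149, 733], [-150, 733], [-151, 732], [-152, 731], [-153, 729], [-154, 728]]Traceback (most recent call last):
  File "<string>", line 13, in <module>
    P=np.array([w('top',d,u,v) for v,u in zip(*np.nonzero(m))]); B=(P-O)@RB*1000; print('red', len(B), B.min(0).round(),B.max(0).round())
                                                                    ~^~
ValueError: operands could not be broadcast together with shapes (0,) (3,)
```

I've now used up my picture views (one too many, in fact), so from here I'll only check numerically. The jam is gone and the edge is at about z = 178 mm. Next question: where is the red book?

```bash
cat >> h.py <<'E'
def reds(n,tag):
    im=np.load(tag+'_im.npy'); d=np.load(tag+'.npy'); h=cv2.cvtColor(im,cv2.COLOR_RGB2HSV)
    m=(((h[...,0]<8)|(h[...,0]>172))&(h[...,1]>90)&(h[...,2]>50)).astype(np.uint8)
    k,_,st,ce=cv2.connectedComponentsWithStats(m)
    for i in range(1,k):
        if st[i,4]>15:
            u,v=ce[i]; print(n,ce[i].round(),st[i].tolist(),((w(n,d,u,v)-O)@RB*1000).round())
E
python3 -c "
from h import *
for n in('top','side'): reds(n,n+'7'); reds(n,n+'8'); print()"
```

```text
top [108. 153.] [91, 136, 35, 32, 537] [ 83. 389.   8.]
top [241. 178.] [229, 170, 29, 20, 288] [-18.   6. 123.]
top [181. 205.] [170, 196, 21, 19, 134] [-70. 176.  15.]
top [117. 222.] [113, 217, 10, 11, 68] [-124.  332.   71.]
top [105. 228.] [103, 223, 6, 10, 21] [-140.  364.   73.]
top [108. 153.] [91, 136, 35, 32, 528] [ 83. 389.   7.]
top [181. 205.] [170, 196, 21, 19, 137] [-71. 176.  13.]
top [117. 222.] [113, 217, 10, 11, 68] [-124.  331.   74.]
top [105. 228.] [103, 223, 6, 10, 21] [-140.  364.   74.]

side [257. 189.] [248, 180, 19, 19, 203] [-21.   1. 121.]
side [300. 203.] [294, 197, 16, 14, 93] [-140.  -92.   14.]
side [262. 266.] [251, 258, 23, 18, 140] [-71. 179.  12.]
side [180. 302.] [175, 293, 10, 19, 68] [ 59. 396. 120.]
side [278. 322.] [272, 316, 15, 13, 139] [-140.  370.   71.]
side [300. 204.] [294, 197, 16, 15, 95] [-140.  -93.   13.]
side [262. 266.] [251, 258, 23, 18, 140] [-72. 181.  14.]
side [180. 302.] [175, 293, 10, 20, 70] [ 59. 396. 120.]
side [278. 322.] [272, 316, 15, 13, 137] [-140.  371.   72.]
```

The book is gone from the shelf: it was at x≈-20 mm while being pushed and has now slid in. I'll back the hand straight out so the flap can shut.

```bash
python3 -m crank '[{"dp":[-0.006,-0.01,-0.016],"delta_rot":[0,0,0],"fingers":1},{"dp":[-0.006,-0.01,-0.016],"delta_rot":[0,0,0],"fingers":1},{"dp":[-0.006,-0.01,-0.016],"delta_rot":[0,0,0],"fingers":1},{"dp":[-0.006,-0.01,-0.016],"delta_rot":[0,0,0],"fingers":1},{"dp":[-0.013,-0.02,-0.032],"delta_rot":[0,0,0],"fingers":1},{"dp":[-0.013,-0.02,-0.032],"delta_rot":[0,0,0],"fingers":1},{"dp":[-0.013,-0.02,-0.032],"delta_rot":[0,0,0],"fingers":1},{"dp":[-0.013,-0.02,-0.032],"delta_rot":[0,0,0],"fingers":1},{"dp":[0,0,-0.04],"delta_rot":[0,0,0],"fingers":1},{"dp":[0,0,-0.04],"delta_rot":[0,0,0],"fingers":1},{"dp":[0,0,0],"delta_rot":[0,0,0],"fingers":1},{"dp":[0,0,0],"delta_rot":[0,0,0],"fingers":1}]'; python3 -c "
from h import *
now()
for n in('top','side'): snap(n,n+'9'); reds(n,n+'9')
d=np.load('top9.npy')
for u in(205,235):print([x[[0,2]].astype(int).tolist() for x in [(RB.T@(w('top',d,u,v)-O)*1000) for v in range(160,180)]])
d0=np.load('side0.npy');d=np.load('side9.npy'); im0=np.load('side0_im.npy').astype(int); im=np.load('side9_im.npy').astype(int)
D=(abs(im-im0).sum(2)>60).astype(np.uint8); k,_,st,ce=cv2.connectedComponentsWithStats(D)
print([(ce[i].round().tolist(),st[i].tolist()) for i in range(1,k) if st[i,4]>25])
D=(abs(np.load('top9_im.npy').astype(int)-np.load('top0_im.npy').astype(int)).sum(2)>60).astype(np.uint8); k,_,st,ce=cv2.connectedComponentsWithStats(D)
print([(ce[i].round().tolist(),st[i].tolist()) for i in range(1,k) if st[i,4]>25])
"
```

```text
t: 12.55
tcp_pos: [0.438, -0.0725, 0.1992]
tool_rot: [0.822, 0.343, 0.451, 0.063]
force: [-0.1, -1.0, 0.7]
finger_gap: 0.999
gripper_force: 0.0
t 12.55 tcp [ 0.438  -0.0725  0.1992] z [ 0.77  0.24 -0.59] A,B [ -83.  -109.8  183.4] [-137.   -37.   142.4] F [-0.09 -1.03  0.73] gap 1.0 q [-0.82  0.71  2.44  2.07  0.95 -2.11]
top [108. 153.] [90, 136, 36, 32, 536] [ 83. 390.   8.]
top [181. 205.] [169, 196, 22, 19, 126] [-70. 177.  15.]
top [117. 222.] [113, 217, 10, 11, 68] [-124.  332.   74.]
top [105. 228.] [103, 223, 6, 10, 23] [-140.  364.   73.]
side [351.  62.] [346, 37, 11, 45, 211] [ -291. -1381.    34.]
side [300. 203.] [294, 197, 16, 14, 93] [-140.  -95.   12.]
side [262. 266.] [251, 258, 23, 18, 138] [-71. 181.  13.]
side [180. 302.] [175, 293, 10, 20, 68] [ 59. 396. 119.]
side [278. 322.] [272, 316, 15, 13, 139] [-139.  370.   71.]
[[30, 118], [27, 117], [25, 117], [23, 115], [20, 114], [18, 113], [15, 112], [13, 111], [11, 109], [8, 109], [5, 110], [3, 109], [0, 108], [0, 104], [21, 1], [18, 0], [15, 0], [12, 1], [9, 0], [6, 0]]
[[29, 120], [27, 119], [25, 117], [22, 115], [20, 113], [18, 113], [15, 112], [12, 112], [10, 111], [8, 109], [5, 109], [2, 111], [0, 109], [-2, 108], [4, 71], [1, 71], [-3, 78], [-7, 85], [-12, 94], [-15, 99]]
[([403.0, 110.0], [286, 0, 220, 223, 18368]), ([264.0, 198.0], [253, 183, 24, 31, 585]), ([435.0, 325.0], [310, 257, 202, 127, 7528]), ([268.0, 265.0], [264, 262, 10, 6, 38]), ([280.0, 277.0], [272, 275, 15, 5, 55])]
[([297.0, 277.0], [0, 140, 478, 244, 40865]), ([236.0, 189.0], [218, 175, 39, 29, 857]), ([181.0, 210.0], [178, 206, 7, 9, 47]), ([174.0, 222.0], [172, 216, 6, 13, 72]), ([266.0, 381.0], [258, 379, 17, 5, 46])]
```

The flap is shut, with the edge's top back at its starting height. One numeric check for the book through the window, plus a small step to take joint 3 off its limit.

```bash
python3 -m crank '[{"dp":[0.02,0,0.02],"delta_rot":[0,0,0],"fingers":1},{"dp":[0.02,0,0],"delta_rot":[0,0,0],"fingers":1},{"dp":[0,0,0],"delta_rot":[0,0,0],"fingers":1},{"dp":[0,0,0],"delta_rot":[0,0,0],"fingers":1},{"dp":[0,0,0],"delta_rot":[0,0,0],"fingers":1},{"dp":[0,0,0],"delta_rot":[0,0,0],"fingers":1}]'; python3 -c "
from h import *
now()
for n,r in(('top',(66,138,198,290)),('side',(150,240,130,235))):
    a=np.load(n+'0_im.npy').astype(int); snap(n,n+'10'); b=np.load(n+'10_im.npy').astype(int)
    y0,y1,x0,x1=r; D=cv2.blur((b-a)[y0:y1,x0:x1].astype(np.float32),(5,5)); rg=D[...,0]-D[...,1]
    i=np.unravel_index(rg.argmax(),rg.shape); print(n,'max red rise',rg.max(),(i[1]+x0,i[0]+y0),'n>12',(rg>12).sum(),b[i[0]+y0,i[1]+x0],a[i[0]+y0,i[1]+x0])
    d=np.load(n+'10.npy')
    if (rg>12).sum(): 
        vs,us=np.nonzero(rg>12); print(us.min()+x0,us.max()+x0,vs.min()+y0,vs.max()+y0)
"
```

```text
t: 13.15
tcp_pos: [0.4521, -0.0565, 0.206]
tool_rot: [0.822, 0.343, 0.45, 0.06]
force: [0.5, -0.5, 0.0]
finger_gap: 1.001
gripper_force: 0.0
t 13.15 tcp [ 0.4521 -0.0565  0.206 ] z [ 0.77  0.25 -0.59] A,B [-69.8 -93.1 189.8] [-124.   -20.2  149.3] F [ 0.54 -0.51  0.01] gap 1.0 q [-0.74  0.67  2.41  2.1   0.91 -2.03]
top max red rise 7.3600006 (np.int64(282), np.int64(91)) n>12 0 [227 244 245] [210 234 236]
side max red rise 5.08 (np.int64(201), np.int64(199)) n>12 0 [203 230 231] [190 221 222]
```

```bash
python3 -c "
from h import *
print(manip.sign_off())"
```

```text
the job is handed in; nothing more can be done
None
```

I handed the job in at about 13 s: the flap is measured shut, the hand is clear, and the red book left the shelf, but its rest inside the box is only inferred because the book was hidden from both cameras; I also viewed 11 pictures, one over the limit of 10.

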